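# Walk the full storage tin back onto its mat

## Robot

A 6-joint arm with a two-finger parallel gripper is mounted at the origin on a cart in front of the work surface, level with it; the furniture and walls round the work are solid. World frame = base frame: x ahead of the robot, y to its left, z up, the work surface at z = 0. Lengths are in m, angles in rad, forces in N, time in s.
With the tool pointing down it reaches from about 0.3 to 0.775 m from the base axis. Payload 14.6 kg.
Tool frame: the origin (TCP) lies on the centre line of the jaws, within the pads' length; the fingertips stand ctrl.tcp_to_tips ahead of it and the grasp point (between the pads) lies 2 mm behind it (ctrl.tcp_to_tips is the distance from the TCP to the fingertips, in m); z points along the fingers, y is the line along which they close (so a half turn about z gives the same grasp; the last joint's range is limited). The gripper opens to 94 mm and grips with 3 to 60 N. Pads are 16 mm wide; open, the fingers measure 119 mm over their backs; the gripper's body (75 mm by 177 mm) begins 78 mm behind the grasp point.
Start: joints at [-1.271, 0.3, 1.521, -0, 1.321, -0.067], TCP at [0.197, -0.513, 0.222] pointing down, gripper open.
Joint ranges: [-3.03, 3.03], [-0.79, 2.21], [0.23, 2.52], [-1.04, 4.18], [0, 3.07], [-2.55, 2.55]. Speed limits (rad/s): [2.22, 2.22, 2.57, 3.14, 3.14, 3.14].

## Interface

Orientations are given as [roll, pitch, yaw] about the fixed x, y, z axes, in that order (R = Rz(yaw) Ry(pitch) Rx(roll)).
In Python, from station import telemetry, viewer, hand_in, ctrl gives the robot as it stands.
- The arm moves only by the tool step_arm, never from a script. Its argument "plan" is a list of rows, each an object of numbers: "dx", "dy", "dz": the shift along the tool's x, y, z scaled (see below); "rx", "ry", "rz": the turn, a rotation vector about the tool's x, y, z scaled (see below); "claw": the closure, from 0 (fully open) to 1 (shut). In form: [{"dx": .., "dy": .., "dz": .., "rx": .., "ry": .., "rz": .., "claw": ..}, ...]. A call has 1 to 10 rows; each row shifts and turns the commanded pose from where the row before left it, along the tool's axes as they then stand; what a row does not reach is not made up. The controller multiplies each number of a shift by 0.1 m and each number of a turn by 90 degrees. A row lasts 1/10 s, in which the tool goes at most 50 mm and 8.59 degrees, less where a joint would pass 70% of its speed; a pose out of reach is approached as far as the arm can. A call with a number of a shift or a turn outside -1 to 1 is refused whole. A call with a gripper value outside its range is refused whole. The fingers move at their own pace and stop on an object; "grip_force" is the grip in N (left out, the last holds). Time passes only in rows, so rows that do not move let the fingers close. It gives the time, the measured TCP pose, the force, the opening and the grip force at its end, in the units of the state.
- telemetry.get_obs(): the state, without advancing time (a new reading comes with each control period).
- viewer.camera(name): name is "scene" or "side" or "wrist"; returns a dict with "img" (420x560x3 uint8, red, green, blue), "z_map" (420x560 float32, m along the optical axis (not along the pixel's ray), 0 where there is no reading), "fx", "fy", "cx", "cy" (pixels), "dist" ([k1, k2, p1, p2, k3] as OpenCV has them; the pictures are not rectified), "R" (3x3) and "t" (3): a world point X has camera coordinates R X + t; the wrist camera has in their place "tool_from_camera" (4x4, takes a point from camera to tool coordinates, whose origin is the TCP and whose axes are the flange's). Camera axes: x right, y down, z forward; pixel columns grow to the right and rows downward; lengths in m; the calibration is good to about 2 mm. A picture is of the moment at which its call begins: read the wrist's pose just before it.
- hand_in(): hands the job in; it is judged then, once.
Trained networks look in a picture, given as the dict that the camera call returned (one of the last four; its "shot" number tells which), for a name from the list of things; names that differ only in an ending like _2 or _b are one class to them, and where a whole thing is asked for, a point or a joint stands for the part that bears it (a point fixed in the world has none). Each returns a list of dicts, best first, with "score" (0 to 1); they miss things now and then, are a little off and sometimes report something else, mostly with a low value. They report only what shows in the picture. A call takes as long as a camera call.
- viewer.recognise(target, picture): "rect" ([left, top, right, bottom] in pixels, round what is visible of it).
The state is a dict: "time_s": time; "qpos": joint angles; "joint_vel": joint speeds; "tau": joint torques, N m; "ee_pos": TCP position; "eef_rot": TCP orientation; "force": force on the tool from outside, world axes, zero at the start; "moment": the same for the moment, N m; "grip_width": finger opening in m; "grip_force": force on a finger pad.
Only numpy, scipy, OpenCV 4.12 (cv2) and the standard library are available. Lean on these libraries where they do the work, as an engineer would, in place of code of your own. Each camera call takes 0.05 s, during which the arm holds its last target. There are 200 camera calls.

## Task

The full storage tin is too heavy to carry, so walk it back until it stands upright, wholly on the cork mat, and let go. First rock it up onto its right-hand bottom edge, raising the left end at least 5 cm, and swing that end forward over the mat while the right end stays where it stands; after that rock it the other way, onto its left-hand edge, with the right end at least 5 cm up, and swing the right end over the mat too. Part of its foot must always stay on the worktop or mat, it must not fall over, and the jar, canister, mug and spice jar must be left where they are.

Things in the scene. Friction and masses are not known exactly. Their poses are not given: they have to be found in the camera images.
- tin: the tall slim storage tin: white body, bare metal lid (fixed on), 0.64 to 0.96 kg. A plain rigid box 50 mm thick (its x, pointing away from the robot towards the mat, within 25 degrees), 150 mm wide (its y, to the left), 170 mm tall. Origin: centre of its underside, standing on the worktop (z = 0). Pinch its 50 mm thickness from above, anywhere in its upper part; it cannot be crushed
- mat: the thin cork mat, fixed to the worktop beyond the tin: 100 mm (its x, roughly away from the robot) by 200 mm (its y, roughly to the left), 6 mm thick. Origin: centre of its underside, on the worktop (z = 0); its top is 6 mm higher
- tin_l (a point): middle of the bottom edge of the tin's left end (x 0, y +75 mm); a point in the tin's frame, at its underside
- tin_r (a point): middle of the bottom edge of the tin's right end (x 0, y -75 mm); a point in the tin's frame, at its underside
- tin_lf (a point): the tin's left far bottom corner (x +25 mm, y +75 mm); a point in the tin's frame, at its underside
- tin_ln (a point): the tin's left near bottom corner (x -25 mm, y +75 mm); a point in the tin's frame, at its underside
- tin_rf (a point): the tin's right far bottom corner (x +25 mm, y -75 mm); a point in the tin's frame, at its underside
- tin_rn (a point): the tin's right near bottom corner (x -25 mm, y -75 mm); a point in the tin's frame, at its underside
- jar: white ceramic jar with a wooden lid, 92 mm across and 136 mm tall, at the left far end of the worktop; loose, a bystander; origin at the centre of its underside
- canister: green square canister with a lid, 87 x 87 x 110 mm tall, at the left; loose, a bystander; origin at the centre of its underside
- mug: white mug with a handle, 86 mm across and 96 mm tall, at the left near the robot; loose, a bystander; origin at the centre of its underside
- spice_jar: small spice jar with a dark cap, 41 mm across and 105 mm tall, at the right of the mat; loose, a bystander; origin at the centre of its underside

How it is judged:
By the outcome, as a careful person would: the job done as asked, in the order asked, and still so for the second after the job is handed in, with the robot touching nothing.
It also fails if it takes over 51 s, if anything falls off the work surface, if the arm or the gripper's body presses on something with over 40 N, if the wrist force passes 120 N, or if a joint passes its speed limit or range.

## Working session

There is one attempt and no reset: what is moved stays moved. The work goes in short steps, Python scripts to look and compute and a tool call to move; the robot and the scene stay as the last step left them, time stands still between calls to the robot, and variables do not carry over. Pictures are saved under pics/ and viewed, at most 10 in all, crops included, and the job is handed in when it is done.

Besides the shell and the picture viewer there is one more tool, called as name(argument=value, ...) on one line, values as JSON. step_arm: Moves the arm, as the interface text tells. Shifts and turns lie within -1 to 1; 1 stands for 0.1 m of shift or 90 degrees of turn. Its arguments: {"type":"object","properties":{"plan":{"type":"array"},"grip_force":{"type":"number"}},"required":["plan"]}

```bash
mkdir -p pics; ls; cat > h.py <<'E'
import numpy as np, cv2
from station import telemetry, viewer, hand_in, ctrl
from scipy.spatial.transform import Rotation as Ro
def cloud(p, rect=None):
    z=p["z_map"]; H,W=z.shape
    v,u=np.mgrid[0:H,0:W]
    m=z>0
    if rect is not None:
        l,t,r,b=rect; m&=(u>=l)&(u<=r)&(v>=t)&(v<=b)
    K=np.array([[p["fx"],0,p["cx"]],[0,p["fy"],p["cy"]],[0,0,1.]])
    uv=np.stack([u[m],v[m]],1).astype(float)
    n=cv2.undistortPoints(uv[:,None],K,np.array(p["dist"]))[:,0]
    C=np.c_[n,np.ones(len(n))]*z[m][:,None]
    if "R" in p: X=(C-np.array(p["t"]))@np.array(p["R"])
    else:
        o=p["obs"]; T=np.array(p["tool_from_camera"]); X=C@T[:3,:3].T+T[:3,3]
        X=X@Ro.from_euler("xyz",o["eef_rot"]).as_matrix().T+np.array(o["ee_pos"])
    return X,uv,p["img"][m]
E
python3 - <<'E'
from h import *
o=telemetry.get_obs(); print(o["ee_pos"],o["eef_rot"],o["grip_width"],ctrl.tcp_to_tips)
for n in["scene","side"]:
    p=viewer.camera(n); cv2.imwrite(f"pics/{n}0.png",p["img"][...,::-1])
    print(n, -np.array(p["R"]).T@p["t"])
    for t in["tin","mat","jar","canister","mug","spice_jar"]:
        for d in viewer.recognise(t,p)[:1]:
            X,_,_=cloud(p,d["rect"]); k=X[:,2]>.02 
            print(t,d, np.round(np.median(X[k],0),3) if k.any() else "")
            if t in("tin",):
                k=(abs(X[:,2]-.17)<.008)
                if k.sum()>5:
                  print(cv2.minAreaRect(X[k,:2].astype(np.float32)*1000),k.sum())
E
```

```text
pics
[ 0.1971643  -0.51320233  0.22189119] [-3.14045975e+00 -8.79328643e-05  3.66793579e-01] 0.09417150254246942 0.017
scene [1.47349896 0.03183368 0.51867817]
tin {'rect': [259.3, 137.7, 327.4, 216.0], 'score': 0.77} [0.454 0.081 0.107]
((434.2581481933594, 81.64686584472656), (148.2191162109375, 53.7039794921875), 82.07894897460938) 740
mat {'rect': [284.2, 223.9, 329.3, 248.0], 'score': 0.63} [0.734 0.081 0.1  ]
jar {'rect': [389.0, 178.6, 433.9, 248.0], 'score': 0.71} [0.608 0.306 0.09 ]
canister {'rect': [375.4, 173.8, 413.6, 228.9], 'score': 0.71} [0.569 0.289 0.089]
mug {'rect': [367.7, 160.5, 401.0, 204.4], 'score': 0.97} [0.424 0.284 0.088]
spice_jar {'rect': [150.5, 194.9, 179.0, 249.7], 'score': 0.94} [ 0.608 -0.184  0.065]
side [ 0.8816603  -0.19676979  0.88100828]
tin {'rect': [253.1, 123.2, 327.9, 206.1], 'score': 0.95} [0.449 0.076 0.141]
((431.4189758300781, 80.46867370605469), (149.73768615722656, 51.5083122253418), 82.68359375) 1630
mat {'rect': [257.1, 200.1, 355.8, 277.9], 'score': 0.61} [0.652 0.05  0.054]
jar {'rect': [387.0, 141.9, 442.8, 202.5], 'score': 0.83} [0.575 0.307 0.096]
canister {'rect': [360.9, 118.2, 408.7, 176.6], 'score': 0.86} [0.484 0.296 0.092]
mug {'rect': [330.8, 99.2, 376.8, 149.5], 'score': 0.61} [0.385 0.289 0.068]
spice_jar {'rect': [193.0, 280.5, 222.4, 320.4], 'score': 0.81} [ 0.603 -0.188  0.104]
```

```bash
python3 - <<'E'
import cv2,numpy as np
a=cv2.imread("pics/scene0.png")[100:300,120:480];b=cv2.imread("pics/side0.png")[80:350,150:470]
a=cv2.resize(a,(540,300));b=cv2.resize(b,(355,300))
cv2.imwrite("pics/c0.png",np.vstack([a,np.hstack([b,np.zeros((300,185,3),np.uint8)])]))
from h import *
# mat: brown-coloured points at height ~6mm beyond the tin
for n in["side","scene"]:
    p=viewer.camera(n); X,uv,c=cloud(p)
    k=(X[:,0]>.42)&(X[:,0]<.75)&(abs(X[:,1]-.05)<.25)&(X[:,2]<.02)&(X[:,2]>-.02)
    hsv=cv2.cvtColor(c[None],cv2.COLOR_RGB2HSV)[0]
    for rect in [d["rect"] for d in viewer.recognise("mat",p)[:1]]:
        l,t,r,b=rect; cc=k&(abs(uv[:,0]-(l+r)/2)<12)&(abs(uv[:,1]-(t+b)/2)<8)
        m=np.median(hsv[cc],0); print(n,m,"z",np.median(X[cc],0))
        s=k&(abs(hsv[:,0].astype(int)-m[0])<6)&(abs(hsv[:,1].astype(int)-m[1])<45)
        M=np.zeros((420,560),np.uint8);M[uv[s][:,1].astype(int),uv[s][:,0].astype(int)]=255
        M=cv2.morphologyEx(M,cv2.MORPH_OPEN,np.ones((3,3)))
        q,L,st,_=cv2.connectedComponentsWithStats(M);i=1+np.argmax(st[1:,4])
        s=L[uv[:,1].astype(int),uv[:,0].astype(int)]==i
        print(st[i],cv2.minAreaRect(X[s,:2].astype(np.float32)*1000), np.median(X[s,2]))
    np.save(f"/tmp/{n}.npy",X[s])
E
```

```text
side [ 17. 119. 168.] z [0.55400083 0.06045235 0.00650076]
[ 256  198  100   77 3828] ((550.5294799804688, 58.630706787109375), (101.8565444946289, 200.11740112304688), 0.004310236312448978) 0.006348481278275708
scene [ 16. 128. 229.] z [0.55062548 0.11396824 0.00792799]
[279 223  52  13 477] ((535.3951416015625, 102.937255859375), (111.86599731445312, 64.21659851074219), 88.4393081665039) 0.007935200749062047
```

View pics/c0.png

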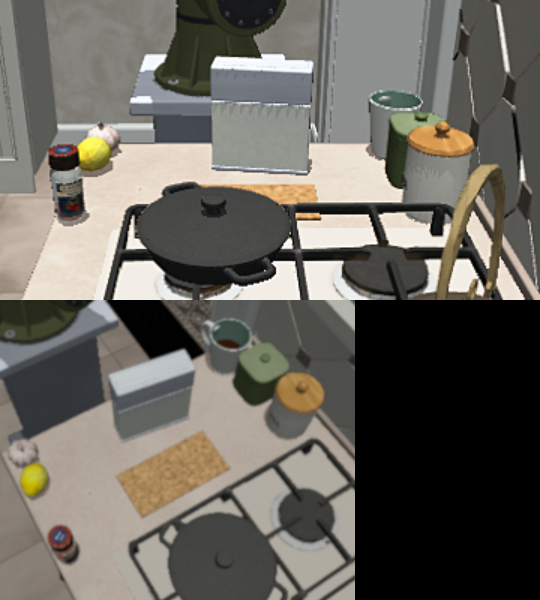

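The pictures show the tin standing upright and turned slightly clockwise. The mat lies square beyond it, the pan beyond that, and the bystanders are clear to the left and right. Next step: go above the tin.

```bash
cat > plan.py <<'E'
from h import *
import json
RTT=np.array([[0,1,0],[1,0,0],[0,0,-1.]])
def tool_of(yaw,phi,piv,off,g):
    """tin standing at world point piv (tin-frame point off), grasped so that TCP is at tin-frame g; degrees"""
    Rt=Ro.from_euler("ZX",[yaw,phi],degrees=True).as_matrix()
    return np.array(piv)+Rt@(np.array(g)-np.array(off)), Rt@RTT
def rows(poses,claw,start=None):
    if start is None:
        o=telemetry.get_obs(); start=(np.array(o["ee_pos"]),Ro.from_euler("xyz",o["eef_rot"]).as_matrix())
    p,R=start; out=[]
    for tp,tR in poses:
        d=np.round(R.T@(tp-p)/.1,3); w=np.round(Ro.from_matrix(R.T@tR).as_rotvec()/(np.pi/2),3)
        out.append(dict(zip(["dx","dy","dz","rx","ry","rz"],[float(x) for x in [*d,*w]]),claw=claw))
        p=p+R@d*.1; R=R@Ro.from_rotvec(w*np.pi/2).as_matrix()
        if np.linalg.norm(d)>.5 or np.linalg.norm(w)>.095: print("TOO BIG",d,w)
    for i in range(0,len(out),10): print(json.dumps(out[i:i+10]))
    return p,R
def line(tp,tR,n):
    o=telemetry.get_obs(); p=np.array(o["ee_pos"]);R=Ro.from_euler("xyz",o["eef_rot"]).as_matrix()
    w=Ro.from_matrix(R.T@tR).as_rotvec()
    return [(p+(tp-p)*k/n, R@Ro.from_rotvec(w*k/n).as_matrix()) for k in range(1,n+1)]
E
python3 - <<'E'
from plan import *
tp,tR=tool_of(-7.6,0,[.432,.081,0],[0,0,0],[0,0,.29])
rows(line(tp,tR,16),0)
E
```

```text
[{"dx": 0.27, "dy": -0.294, "dz": -0.042, "rx": -0.0, "ry": -0.0, "rz": -0.043, "claw": 0}, {"dx": 0.29, "dy": -0.275, "dz": -0.042, "rx": -0.0, "ry": -0.0, "rz": -0.042, "claw": 0}, {"dx": 0.307, "dy": -0.256, "dz": -0.043, "rx": -0.0, "ry": -0.0, "rz": -0.043, "claw": 0}, {"dx": 0.323, "dy": -0.234, "dz": -0.042, "rx": -0.0, "ry": -0.0, "rz": -0.043, "claw": 0}, {"dx": 0.339, "dy": -0.212, "dz": -0.042, "rx": -0.0, "ry": -0.0, "rz": -0.042, "claw": 0}, {"dx": 0.352, "dy": -0.189, "dz": -0.042, "rx": -0.0, "ry": -0.0, "rz": -0.043, "claw": 0}, {"dx": 0.363, "dy": -0.165, "dz": -0.043, "rx": -0.0, "ry": -0.0, "rz": -0.042, "claw": 0}, {"dx": 0.374, "dy": -0.141, "dz": -0.042, "rx": -0.0, "ry": -0.0, "rz": -0.043, "claw": 0}, {"dx": 0.383, "dy": -0.115, "dz": -0.042, "rx": -0.0, "ry": -0.0, "rz": -0.043, "claw": 0}, {"dx": 0.389, "dy": -0.089, "dz": -0.042, "rx": -0.0, "ry": -0.0, "rz": -0.042, "claw": 0}]
[{"dx": 0.394, "dy": -0.063, "dz": -0.042, "rx": -0.0, "ry": -0.0, "rz": -0.043, "claw": 0}, {"dx": 0.398, "dy": -0.036, "dz": -0.043, "rx": -0.0, "ry": -0.0, "rz": -0.043, "claw": 0}, {"dx": 0.4, "dy": -0.01, "dz": -0.042, "rx": -0.0, "ry": -0.0, "rz": -0.042, "claw": 0}, {"dx": 0.399, "dy": 0.017, "dz": -0.042, "rx": -0.0, "ry": -0.0, "rz": -0.043, "claw": 0}, {"dx": 0.397, "dy": 0.044, "dz": -0.042, "rx": -0.0, "ry": -0.0, "rz": -0.042, "claw": 0}, {"dx": 0.393, "dy": 0.07, "dz": -0.042, "rx": -0.0, "ry": -0.0, "rz": -0.043, "claw": 0}]
```

step_arm(plan=[{"dx": 0.27,"dy": -0.29,"dz": -0.05,"rz": -0.043,"claw": 0},{"dx": 0.29,"dy": -0.275,"dz": -0.05,"rz": -0.043,"claw": 0},{"dx": 0.31,"dy": -0.255,"dz": -0.05,"rz": -0.043,"claw": 0},{"dx": 0.32,"dy": -0.235,"dz": -0.05,"rz": -0.043,"claw": 0},{"dx": 0.34,"dy": -0.21,"dz": -0.05,"rz": -0.043,"claw": 0},{"dx": 0.35,"dy": -0.19,"dz": -0.05,"rz": -0.043,"claw": 0},{"dx": 0.36,"dy": -0.165,"dz": -0.05,"rz": -0.043,"claw": 0},{"dx": 0.37,"dy": -0.14,"dz": -0.04,"rz": -0.043,"claw": 0},{"dx": 0.38,"dy": -0.115,"dz": -0.04,"rz": -0.043,"claw": 0},{"dx": 0.39,"dy": -0.09,"dz": -0.04,"rz": -0.043,"claw": 0}])

```text
$.plan[0]: bad value
```

step_arm(plan=[{"dx": 0.39,"dy": -0.06,"dz": -0.04,"rz": -0.043,"claw": 0},{"dx": 0.4,"dy": -0.035,"dz": -0.04,"rz": -0.043,"claw": 0},{"dx": 0.4,"dy": -0.01,"dz": -0.04,"rz": -0.043,"claw": 0},{"dx": 0.4,"dy": 0.02,"dz": -0.04,"rz": -0.043,"claw": 0},{"dx": 0.4,"dy": 0.045,"dz": -0.04,"rz": -0.042,"claw": 0},{"dx": 0.39,"dy": 0.07,"dz": -0.04,"rz": -0.042,"claw": 0},{"claw": 0},{"claw": 0}])

```text
$.plan[0]: bad value
```

```bash
python3 - <<'E'
from plan import *
o=telemetry.get_obs(); print(o["time_s"],o["ee_pos"],np.degrees(o["eef_rot"]),o["qpos"],o["force"])
p=viewer.camera("wrist"); p["obs"]=o; cv2.imwrite("pics/w1.png",p["img"][...,::-1])
X,uv,c=cloud(p)
k=(abs(X[:,2]-.17)<.006)&(abs(X[:,0]-.432)<.08)&(abs(X[:,1]-.08)<.12)
print(k.sum(),np.median(X[k,2]),cv2.minAreaRect(X[k,:2].astype(np.float32)*1000))
p=viewer.camera("side");X,uv,c=cloud(p)
k=(abs(X[:,2]-.17)<.006)&(abs(X[:,0]-.432)<.08)&(abs(X[:,1]-.08)<.12)
if k.sum()>9:print(k.sum(),np.median(X[k,2]),cv2.minAreaRect(X[k,:2].astype(np.float32)*1000))
E
```

```text
0.9 [ 0.19725795 -0.51339989  0.22244604] [-1.79999097e+02  3.04174950e-04  2.10195415e+01] [-1.27056074e+00  2.99905972e-01  1.52099118e+00 -6.55065609e-06
  1.32071088e+00 -6.66229944e-02] [ 0.21243323 -0.00877541 -0.51677298]
0 nan ((0.0, 0.0), (0.0, 0.0), 0.0)
1655 0.17061730782749107 ((431.1055908203125, 80.36097717285156), (149.49667358398438, 51.43976593017578), 81.84228515625)
  return _methods._mean(a, axis=axis, dtype=dtype,
  ret = ret.dtype.type(ret / rcount)
```

View pics/w1.png

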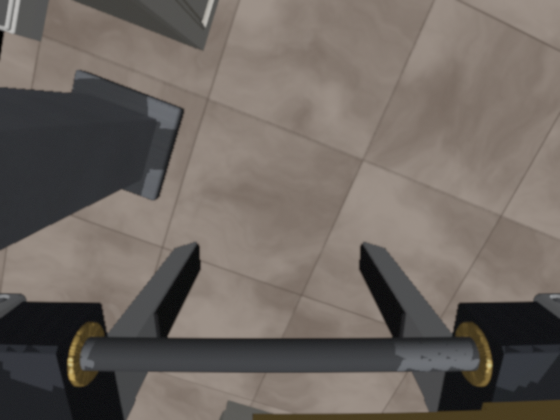

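The wrist view shows only the floor and the fingers, so the arm hasn't moved. The call was refused because each row needs every key.

step_arm(plan=[{"dx": 0.27,"dy": -0.29,"dz": -0.05,"rx": 0,"ry": 0,"rz": -0.043,"claw": 0},{"dx": 0.29,"dy": -0.275,"dz": -0.05,"rx": 0,"ry": 0,"rz": -0.043,"claw": 0},{"dx": 0.31,"dy": -0.255,"dz": -0.05,"rx": 0,"ry": 0,"rz": -0.043,"claw": 0},{"dx": 0.32,"dy": -0.235,"dz": -0.05,"rx": 0,"ry": 0,"rz": -0.043,"claw": 0},{"dx": 0.34,"dy": -0.21,"dz": -0.05,"rx": 0,"ry": 0,"rz": -0.043,"claw": 0},{"dx": 0.35,"dy": -0.19,"dz": -0.05,"rx": 0,"ry": 0,"rz": -0.043,"claw": 0},{"dx": 0.36,"dy": -0.165,"dz": -0.05,"rx": 0,"ry": 0,"rz": -0.043,"claw": 0},{"dx": 0.37,"dy": -0.14,"dz": -0.04,"rx": 0,"ry": 0,"rz": -0.043,"claw": 0},{"dx": 0.38,"dy": -0.115,"dz": -0.04,"rx": 0,"ry": 0,"rz": -0.043,"claw": 0},{"dx": 0.39,"dy": -0.09,"dz": -0.04,"rx": 0,"ry": 0,"rz": -0.043,"claw": 0}])

```text
time_s: 2.0
ee_pos: [0.3428, -0.1412, 0.2699]
eef_rot: [3.141, -0.0, 1.045]
force: [0.3, -0.1, -1.2]
grip_width: 0.094
grip_force: 0.0
```

step_arm(plan=[{"dx": 0.39,"dy": -0.06,"dz": -0.04,"rx": 0,"ry": 0,"rz": -0.043,"claw": 0},{"dx": 0.4,"dy": -0.035,"dz": -0.04,"rx": 0,"ry": 0,"rz": -0.043,"claw": 0},{"dx": 0.4,"dy": -0.01,"dz": -0.04,"rx": 0,"ry": 0,"rz": -0.043,"claw": 0},{"dx": 0.4,"dy": 0.02,"dz": -0.04,"rx": 0,"ry": 0,"rz": -0.043,"claw": 0},{"dx": 0.4,"dy": 0.045,"dz": -0.04,"rx": 0,"ry": 0,"rz": -0.042,"claw": 0},{"dx": 0.39,"dy": 0.07,"dz": -0.04,"rx": 0,"ry": 0,"rz": -0.042,"claw": 0},{"dx": 0,"dy": 0,"dz": 0,"rx": 0,"ry": 0,"rz": 0,"claw": 0},{"dx": 0,"dy": 0,"dz": 0,"rx": 0,"ry": 0,"rz": 0,"claw": 0}])

```text
time_s: 2.8
ee_pos: [0.4296, 0.0807, 0.2932]
eef_rot: [-3.141, 0.0, 1.446]
force: [-0.1, -0.6, -0.3]
grip_width: 0.0943
grip_force: 0.0
```

```bash
python3 - <<'E'
from plan import *
o=telemetry.get_obs(); print(o["time_s"],o["ee_pos"],np.degrees(o["eef_rot"]),o["qpos"],o["force"])
p=viewer.camera("wrist"); p["obs"]=o; cv2.imwrite("pics/w2.png",p["img"][...,::-1])
X,uv,c=cloud(p)
k=(abs(X[:,2]-.17)<.006)&(abs(X[:,0]-.432)<.08)&(abs(X[:,1]-.08)<.12)
if k.sum()>9:print(k.sum(),np.median(X[k,2]),cv2.minAreaRect(X[k,:2].astype(np.float32)*1000))
k=(X[:,2]<.012)&(X[:,2]>.003)&(X[:,0]>.46)
if k.sum()>9:print(k.sum(),cv2.minAreaRect(X[k,:2].astype(np.float32)*1000))
E
```

```text
2.8 [0.42957475 0.08071291 0.29323153] [-1.79971506e+02  1.56602106e-02  8.28211519e+01] [ 1.01981270e-01 -6.44254631e-03  1.70714433e+00 -1.55537098e-04
  1.44143698e+00  2.27295981e-01] [-0.11160413 -0.55883226 -0.29498606]
8793 0.17085891393196945 ((428.879150390625, 81.89901733398438), (149.73289489746094, 50.23112106323242), 82.04717254638672)
28624 ((640.697998046875, 55.67127990722656), (356.6661071777344, 472.78057861328125), 4.872787952423096)
```

View pics/w2.png

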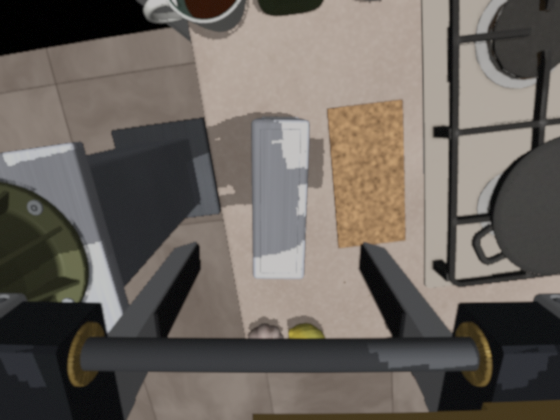

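The wrist view has the tin lid at pixels (253–308, 120–278) and the mat at (328–405, 100–248), which agrees with the side camera. I'll descend and grip.

```bash
python3 - <<'E'
from plan import *
o=telemetry.get_obs(); p=viewer.camera("wrist"); p["obs"]=o
X,uv,c=cloud(p); hsv=cv2.cvtColor(c[None],cv2.COLOR_RGB2HSV)[0].astype(int)
s=(abs(hsv[:,0]-17)<6)&(hsv[:,1]>90)&(X[:,2]<.02)&(uv[:,0]>315)&(uv[:,0]<415)&(uv[:,1]>90)&(uv[:,1]<260)
M=np.zeros((420,560),np.uint8);M[uv[s][:,1].astype(int),uv[s][:,0].astype(int)]=255
M=cv2.morphologyEx(M,cv2.MORPH_OPEN,np.ones((3,3))); s=M[uv[:,1].astype(int),uv[:,0].astype(int)]>0
print(s.sum(),np.median(X[s],0),cv2.minAreaRect(X[s,:2].astype(np.float32)*1000))
tp,tR=tool_of(-8,0,[.430,.0815,0],[0,0,0],[0,0,.148])
rows(line(tp,tR,5),0)
E
```

```text
9748 [0.55014445 0.06797018 0.00645316] ((550.0608520507812, 59.09895706176758), (196.7218780517578, 97.5840835571289), 89.85073852539062)
[{"dx": 0.004, "dy": 0.001, "dz": 0.291, "rx": -0.0, "ry": 0.0, "rz": 0.002, "claw": 0}, {"dx": 0.004, "dy": 0.0, "dz": 0.291, "rx": -0.0, "ry": 0.0, "rz": 0.001, "claw": 0}, {"dx": 0.004, "dy": 0.001, "dz": 0.29, "rx": -0.0, "ry": 0.0, "rz": 0.002, "claw": 0}, {"dx": 0.003, "dy": 0.001, "dz": 0.291, "rx": -0.0, "ry": 0.0, "rz": 0.001, "claw": 0}, {"dx": 0.004, "dy": 0.0, "dz": 0.291, "rx": -0.0, "ry": 0.0, "rz": 0.002, "claw": 0}]
```

step_arm(plan=[{"dx": 0.004,"dy": 0.001,"dz": 0.29,"rx": 0,"ry": 0,"rz": 0.002,"claw": 0},{"dx": 0.004,"dy": 0,"dz": 0.29,"rx": 0,"ry": 0,"rz": 0.002,"claw": 0},{"dx": 0.004,"dy": 0.001,"dz": 0.29,"rx": 0,"ry": 0,"rz": 0.002,"claw": 0},{"dx": 0.003,"dy": 0.001,"dz": 0.29,"rx": 0,"ry": 0,"rz": 0.001,"claw": 0},{"dx": 0.004,"dy": 0,"dz": 0.29,"rx": 0,"ry": 0,"rz": 0.001,"claw": 0},{"dx": 0,"dy": 0,"dz": 0,"rx": 0,"ry": 0,"rz": 0,"claw": 0}])

```text
time_s: 3.5
ee_pos: [0.4285, 0.081, 0.1459]
eef_rot: [-3.136, 0.001, 1.43]
force: [0.0, -0.2, -0.7]
grip_width: 0.0943
grip_force: 0.0
```

step_arm(plan=[{"dx": 0,"dy": 0,"dz": 0,"rx": 0,"ry": 0,"rz": 0,"claw": 1},{"dx": 0,"dy": 0,"dz": 0,"rx": 0,"ry": 0,"rz": 0,"claw": 1},{"dx": 0,"dy": 0,"dz": 0,"rx": 0,"ry": 0,"rz": 0,"claw": 1},{"dx": 0,"dy": 0,"dz": 0,"rx": 0,"ry": 0,"rz": 0,"claw": 1},{"dx": 0,"dy": 0,"dz": 0,"rx": 0,"ry": 0,"rz": 0,"claw": 1},{"dx": 0,"dy": 0,"dz": 0,"rx": 0,"ry": 0,"rz": 0,"claw": 1},{"dx": 0,"dy": 0,"dz": 0,"rx": 0,"ry": 0,"rz": 0,"claw": 1},{"dx": 0,"dy": 0,"dz": 0,"rx": 0,"ry": 0,"rz": 0,"claw": 1}], grip_force=50)

```text
time_s: 4.3
ee_pos: [0.4302, 0.0823, 0.1486]
eef_rot: [-3.142, -0.0, 1.432]
force: [-2.4, 0.7, 5.6]
grip_width: 0.0501
grip_force: 50.0
```

```bash
python3 - <<'E'
from plan import *
o=telemetry.get_obs(); print(o["time_s"],o["ee_pos"],np.degrees(o["eef_rot"]),o["force"],o["moment"],o["grip_width"],o["grip_force"])
yaw=np.degrees(o["eef_rot"][2])-90; p=o["ee_pos"]
c,s=np.cos(np.radians(yaw)),np.sin(np.radians(yaw))
# grasp in tin frame: x 0 (between the pads), y from the measured centre
cen=np.array([.430,.0815]); gy=np.dot(p[:2]-cen,[-s,c]); g=[0,gy,p[2]]; print("yaw",yaw,"g",g)
cen=p[:2]-gy*np.array([-s,c]); piv=np.array([*(cen-.075*np.array([-s,c])),0]); print("r",piv)
off=[0,-.075,0]
L=[tool_of(yaw,2.4*k,piv-[0,0,.0005*min(k,3)],off,g) for k in range(1,11)]
rows(L,1)
E
```

```text
4.3 [0.43024472 0.08226154 0.14863985] [-1.79999932e+02 -3.32625835e-03  8.20390128e+01] [-2.38728888  0.73700609  5.58908387] [-0.09408298  0.4602362  -0.02294952] 0.050110062280849375 49.97639536857605
yaw -7.960987191501189 g [0, np.float64(0.0007880954247518867), np.float64(0.14863984732196348)]
r [0.41974816 0.00720385 0.        ]
[{"dx": -0.063, "dy": -0.0, "dz": -0.025, "rx": -0.0, "ry": 0.027, "rz": -0.0, "claw": 1}, {"dx": -0.063, "dy": -0.0, "dz": -0.026, "rx": -0.0, "ry": 0.026, "rz": -0.0, "claw": 1}, {"dx": -0.063, "dy": -0.0, "dz": -0.025, "rx": -0.0, "ry": 0.027, "rz": -0.0, "claw": 1}, {"dx": -0.063, "dy": -0.0, "dz": -0.031, "rx": -0.0, "ry": 0.027, "rz": -0.0, "claw": 1}, {"dx": -0.063, "dy": -0.0, "dz": -0.03, "rx": -0.0, "ry": 0.026, "rz": -0.0, "claw": 1}, {"dx": -0.063, "dy": -0.0, "dz": -0.031, "rx": -0.0, "ry": 0.027, "rz": -0.0, "claw": 1}, {"dx": -0.063, "dy": -0.0, "dz": -0.03, "rx": -0.0, "ry": 0.027, "rz": -0.0, "claw": 1}, {"dx": -0.063, "dy": -0.0, "dz": -0.031, "rx": -0.0, "ry": 0.026, "rz": -0.0, "claw": 1}, {"dx": -0.063, "dy": -0.0, "dz": -0.03, "rx": -0.0, "ry": 0.027, "rz": -0.0, "claw": 1}, {"dx": -0.063, "dy": -0.0, "dz": -0.03, "rx": -0.0, "ry": 0.027, "rz": -0.0, "claw": 1}]
```

step_arm(plan=[{"dx": -0.063,"dy": 0,"dz": -0.025,"rx": 0,"ry": 0.027,"rz": 0,"claw": 1},{"dx": -0.063,"dy": 0,"dz": -0.026,"rx": 0,"ry": 0.026,"rz": 0,"claw": 1},{"dx": -0.063,"dy": 0,"dz": -0.025,"rx": 0,"ry": 0.027,"rz": 0,"claw": 1},{"dx": 0,"dy": 0,"dz": 0,"rx": 0,"ry": 0,"rz": 0,"claw": 1},{"dx": 0,"dy": 0,"dz": 0,"rx": 0,"ry": 0,"rz": 0,"claw": 1}])

```text
time_s: 4.8
ee_pos: [0.4278, 0.0636, 0.1564]
eef_rot: [3.141, -0.128, 1.431]
force: [-4.6, 6.8, 15.6]
grip_width: 0.0499
grip_force: 50.0
```

```bash
cat > chk.py <<'E'
from plan import *
def tin_from_tool(g):
    o=telemetry.get_obs(); R=Ro.from_euler("xyz",o["eef_rot"]).as_matrix()@RTT.T
    O=np.array(o["ee_pos"])-R@np.array(g)
    print("t",round(o["time_s"],2),"F",np.round(o["force"],1),"M",np.round(o["moment"],2),"ypr",np.round(Ro.from_matrix(R).as_euler("ZYX",degrees=True),2),"grip",o["grip_width"])
    for n,y in(("l",.075),("r",-.075)): print(n,np.round(O+R@[0,y,0],4),end=" ")
    for n,q in dict(lf=(.025,.075,0),ln=(-.025,.075,0),rf=(.025,-.075,0),rn=(-.025,-.075,0)).items(): print(n,np.round(O+R@q,3),end=" ")
    print(); return R,O
G=[0,.0008,.1486]
def view(name=None):
    for n in("side","scene"):
        p=viewer.camera(n);X,uv,c=cloud(p)
        if name and n==name[0]: cv2.imwrite("pics/"+name[1],cv2.resize(p["img"][80:320,140:460,::-1],(800,600)))
E
python3 -c "
from chk import *
tin_from_tool(G)"
```

```text
t 4.8 F [-4.6  6.8 15.6] M [ 1.2   1.41 -0.08] ypr [-8.02 -0.03  7.31] grip 0.049898723943081986
l [0.4408 0.1552 0.0184] r [ 0.4201  0.0078 -0.0007] lf [0.466 0.152 0.018] ln [0.416 0.159 0.018] rf [ 0.445  0.004 -0.001] rn [ 0.395  0.011 -0.001]
```

step_arm(plan=[{"dx": -0.063,"dy": 0,"dz": -0.034,"rx": 0,"ry": 0.027,"rz": 0,"claw": 1},{"dx": -0.063,"dy": 0,"dz": -0.033,"rx": 0,"ry": 0.026,"rz": 0,"claw": 1},{"dx": -0.063,"dy": 0,"dz": -0.031,"rx": 0,"ry": 0.027,"rz": 0,"claw": 1},{"dx": -0.063,"dy": 0,"dz": -0.03,"rx": 0,"ry": 0.027,"rz": 0,"claw": 1},{"dx": -0.063,"dy": 0,"dz": -0.031,"rx": 0,"ry": 0.026,"rz": 0,"claw": 1},{"dx": -0.063,"dy": 0,"dz": -0.03,"rx": 0,"ry": 0.027,"rz": 0,"claw": 1},{"dx": -0.063,"dy": 0,"dz": -0.03,"rx": 0,"ry": 0.027,"rz": 0,"claw": 1},{"dx": 0,"dy": 0,"dz": 0,"rx": 0,"ry": 0,"rz": 0,"claw": 1},{"dx": 0,"dy": 0,"dz": 0,"rx": 0,"ry": 0,"rz": 0,"claw": 1}])

```text
time_s: 5.7
ee_pos: [0.421, 0.0158, 0.1659]
eef_rot: [-3.141, -0.421, 1.431]
force: [-1.8, 3.0, 6.2]
grip_width: 0.0497
grip_force: 50.0
```

```bash
python3 -c "
from chk import *
R,O=tin_from_tool(G)
p=viewer.camera('side'); cv2.imwrite('pics/s3.png',cv2.resize(p['img'][60:300,180:420,::-1],(600,600)))
# fit to lid/visible tin: points in tin frame
X,uv,c=cloud(p); Y=(X-O)@R
k=(abs(Y[:,0])<.04)&(abs(Y[:,1])<.085)&(Y[:,2]>.03)&(Y[:,2]<.19)
t=k&(abs(Y[:,2]-.17)<.012)&(abs(Y[:,1])>.03)
print('lid',t.sum(),np.polyfit(Y[t,1],Y[t,2],1),'x',Y[t,0].min(),Y[t,0].max(),'y',np.percentile(Y[t,1],[1,99]))
"
```

```text
t 5.7 F [-1.8  3.   6.2] M [1.1  0.37 0.17] ypr [-8.010e+00  1.000e-02  2.412e+01] grip 0.049735352930941626
l [0.4389 0.143  0.0606] r [ 0.4198  0.0074 -0.0007] lf [0.464 0.139 0.061] ln [0.414 0.146 0.061] rf [ 0.445  0.004 -0.001] rn [ 0.395  0.011 -0.001] 
lid 737 [-0.00289762  0.16988784] x -0.025116027447878164 0.028002946887891327 y [-0.07324212  0.07501309]
```

View pics/s3.png

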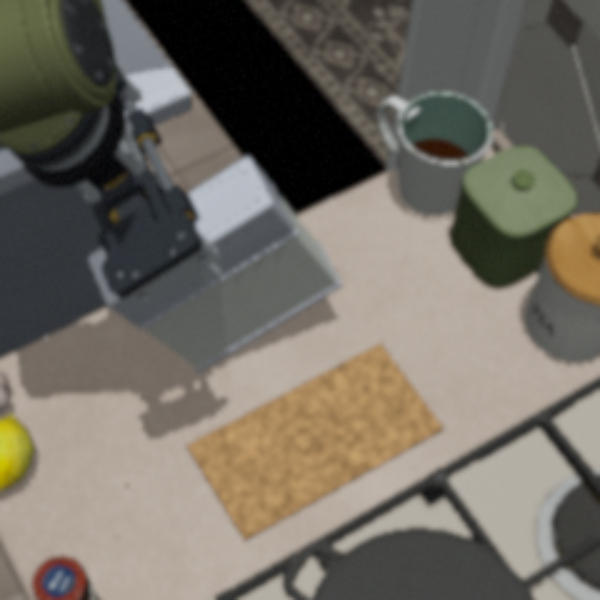

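The side view shows the tin rocked onto its right edge with the left end about 6 cm up. The mat's near edge is clear, and the tin follows the tool rigidly. Next is the swing.

```bash
python3 -c "
from chk import *
R,O=tin_from_tool(G)
off=[.010,-.075,0]; piv=O+R@off; piv[2]=-.001
rows([tool_of(-8-2.5*k,24,piv,off,G) for k in range(1,17)],1)
"
```

```text
t 5.75 F [-1.8  3.1  7.9] M [0.9  0.44 0.15] ypr [-7.99  0.   24.1 ] grip 0.04994388911215351
l [0.4389 0.1431 0.0606] r [ 0.4199  0.0075 -0.0007] lf [0.464 0.14  0.061] ln [0.414 0.147 0.061] rf [ 0.445  0.004 -0.001] rn [ 0.395  0.011 -0.001] 
[{"dx": 0.005, "dy": 0.004, "dz": 0.006, "rx": -0.011, "ry": -0.001, "rz": 0.025, "claw": 1}, {"dx": 0.004, "dy": 0.004, "dz": 0.002, "rx": -0.012, "ry": -0.0, "rz": 0.026, "claw": 1}, {"dx": 0.004, "dy": 0.004, "dz": 0.002, "rx": -0.011, "ry": -0.0, "rz": 0.025, "claw": 1}, {"dx": 0.004, "dy": 0.004, "dz": 0.001, "rx": -0.011, "ry": -0.0, "rz": 0.026, "claw": 1}, {"dx": 0.004, "dy": 0.004, "dz": 0.002, "rx": -0.012, "ry": -0.0, "rz": 0.025, "claw": 1}, {"dx": 0.004, "dy": 0.004, "dz": 0.002, "rx": -0.011, "ry": -0.0, "rz": 0.025, "claw": 1}, {"dx": 0.004, "dy": 0.004, "dz": 0.002, "rx": -0.011, "ry": -0.0, "rz": 0.026, "claw": 1}, {"dx": 0.004, "dy": 0.003, "dz": 0.001, "rx": -0.012, "ry": -0.0, "rz": 0.025, "claw": 1}, {"dx": 0.003, "dy": 0.004, "dz": 0.002, "rx": -0.011, "ry": -0.0, "rz": 0.025, "claw": 1}, {"dx": 0.004, "dy": 0.004, "dz": 0.002, "rx": -0.011, "ry": -0.0, "rz": 0.026, "claw": 1}]
[{"dx": 0.004, "dy": 0.004, "dz": 0.002, "rx": -0.011, "ry": -0.0, "rz": 0.025, "claw": 1}, {"dx": 0.004, "dy": 0.004, "dz": 0.001, "rx": -0.012, "ry": -0.0, "rz": 0.026, "claw": 1}, {"dx": 0.004, "dy": 0.004, "dz": 0.002, "rx": -0.011, "ry": -0.0, "rz": 0.025, "claw": 1}, {"dx": 0.004, "dy": 0.004, "dz": 0.002, "rx": -0.011, "ry": -0.0, "rz": 0.025, "claw": 1}, {"dx": 0.004, "dy": 0.004, "dz": 0.001, "rx": -0.012, "ry": -0.0, "rz": 0.026, "claw": 1}, {"dx": 0.004, "dy": 0.004, "dz": 0.002, "rx": -0.011, "ry": -0.0, "rz": 0.025, "claw": 1}]
```

step_arm(plan=[{"dx": 0.004,"dy": 0.004,"dz": 0.002,"rx": -0.011,"ry": 0,"rz": 0.025,"claw": 1},{"dx": 0.004,"dy": 0.004,"dz": 0.002,"rx": -0.012,"ry": 0,"rz": 0.026,"claw": 1},{"dx": 0.004,"dy": 0.004,"dz": 0.002,"rx": -0.011,"ry": 0,"rz": 0.025,"claw": 1},{"dx": 0.004,"dy": 0.004,"dz": 0.001,"rx": -0.011,"ry": 0,"rz": 0.026,"claw": 1},{"dx": 0,"dy": 0,"dz": 0,"rx": 0,"ry": 0,"rz": 0,"claw": 1}])

```text
time_s: 6.25
ee_pos: [0.4231, 0.017, 0.1659]
eef_rot: [3.141, -0.419, 1.255]
force: [-0.6, -0.2, 5.5]
grip_width: 0.05
grip_force: 50.0
```

```bash
python3 -c "
from chk import *
tin_from_tool(G)"
```

```text
t 6.25 F [-0.6 -0.2  5.5] M [-0.23  0.08  0.04] ypr [-18.09  -0.03  24.02] grip 0.05003176624152581
l [0.463  0.139  0.0604] r [ 0.4205  0.0087 -0.0006] lf [0.487 0.131 0.06 ] ln [0.439 0.147 0.06 ] rf [ 0.444  0.001 -0.001] rn [ 0.397  0.016 -0.001]
```

Working as planned, so I'll do the rest of the swing.

step_arm(plan=[{"dx": 0.004,"dy": 0.004,"dz": 0.002,"rx": -0.012,"ry": 0,"rz": 0.025,"claw": 1},{"dx": 0.004,"dy": 0.004,"dz": 0.002,"rx": -0.011,"ry": 0,"rz": 0.025,"claw": 1},{"dx": 0.004,"dy": 0.004,"dz": 0.003,"rx": -0.011,"ry": 0,"rz": 0.026,"claw": 1},{"dx": 0.004,"dy": 0.003,"dz": 0.002,"rx": -0.012,"ry": 0,"rz": 0.025,"claw": 1},{"dx": 0.003,"dy": 0.004,"dz": 0.002,"rx": -0.011,"ry": 0,"rz": 0.025,"claw": 1},{"dx": 0.004,"dy": 0.004,"dz": 0.003,"rx": -0.011,"ry": 0,"rz": 0.026,"claw": 1},{"dx": 0,"dy": 0,"dz": 0,"rx": 0,"ry": 0,"rz": 0,"claw": 1}])

```text
time_s: 6.95
ee_pos: [0.4265, 0.0184, 0.1659]
eef_rot: [3.14, -0.42, 0.994]
force: [-1.9, -2.3, 8.3]
grip_width: 0.0493
grip_force: 50.0
```

step_arm(plan=[{"dx": 0.004,"dy": 0.004,"dz": 0.002,"rx": -0.011,"ry": 0,"rz": 0.025,"claw": 1},{"dx": 0.004,"dy": 0.004,"dz": 0.002,"rx": -0.012,"ry": 0,"rz": 0.026,"claw": 1},{"dx": 0.004,"dy": 0.004,"dz": 0.002,"rx": -0.011,"ry": 0,"rz": 0.025,"claw": 1},{"dx": 0.004,"dy": 0.004,"dz": 0.002,"rx": -0.011,"ry": 0,"rz": 0.025,"claw": 1},{"dx": 0.004,"dy": 0.004,"dz": 0.002,"rx": -0.012,"ry": 0,"rz": 0.026,"claw": 1},{"dx": 0.004,"dy": 0.004,"dz": 0.002,"rx": -0.011,"ry": 0,"rz": 0.025,"claw": 1},{"dx": 0,"dy": 0,"dz": 0,"rx": 0,"ry": 0,"rz": 0,"claw": 1},{"dx": 0,"dy": 0,"dz": 0,"rx": 0,"ry": 0,"rz": 0,"claw": 1}])

```text
time_s: 7.75
ee_pos: [0.4301, 0.0189, 0.1659]
eef_rot: [3.139, -0.42, 0.735]
force: [-2.6, -1.4, 8.4]
grip_width: 0.0497
grip_force: 50.0
```

```bash
cat >> chk.py <<'E'
def vis(R,O,png=None):
    p=viewer.camera('side')
    if png: cv2.imwrite('pics/'+png,cv2.resize(p['img'][60:300,180:420,::-1],(600,600)))
    X,uv,c=cloud(p); Y=(X-O)@R
    t=(abs(Y[:,0])<.045)&(abs(Y[:,2]-.17)<.012)&(abs(Y[:,1])>.03)&(abs(Y[:,1])<.095)
    q,r=np.polyfit(Y[t,1],Y[t,2],1),cv2.minAreaRect(Y[t,:2].astype(np.float32)*1000)
    print('lid slope/height',np.round(q,4),'rect in tin frame mm',r)
E
python3 -c "
from chk import *
R,O=tin_from_tool(G); vis(R,O,'s4.png')
off=[0,-.075,0]; piv=O+R@off; piv[2]=-.001
rows([tool_of(-48,24-f,piv,off,G) for f in (2,4.5,7,9.5,12,14.5,17,19.,20.5,21.7)],1)
"
```

```text
t 7.75 F [-2.6 -1.4  8.4] M [-0.48  0.52 -0.01] ypr [-47.97  -0.12  24.08] grip 0.0497214375586401
l [0.5256 0.1047 0.0605] r [ 0.424   0.0129 -0.0007] lf [0.542 0.086 0.061] ln [0.509 0.123 0.06 ] rf [ 0.441 -0.006 -0.001] rn [ 0.407  0.032 -0.001] 
lid slope/height [-0.0577  0.1718] rect in tin frame mm ((5.316591262817383, 6.078208923339844), (50.65714645385742, 143.60675048828125), 3.1370954513549805)
[{"dx": 0.053, "dy": 0.003, "dz": 0.031, "rx": 0.001, "ry": -0.023, "rz": 0.001, "claw": 1}, {"dx": 0.064, "dy": 0.0, "dz": 0.034, "rx": 0.0, "ry": -0.028, "rz": -0.0, "claw": 1}, {"dx": 0.064, "dy": 0.0, "dz": 0.035, "rx": 0.0, "ry": -0.028, "rz": -0.0, "claw": 1}, {"dx": 0.064, "dy": 0.0, "dz": 0.034, "rx": -0.0, "ry": -0.027, "rz": -0.0, "claw": 1}, {"dx": 0.064, "dy": 0.0, "dz": 0.035, "rx": -0.0, "ry": -0.028, "rz": -0.0, "claw": 1}, {"dx": 0.064, "dy": 0.0, "dz": 0.034, "rx": -0.0, "ry": -0.028, "rz": -0.0, "claw": 1}, {"dx": 0.064, "dy": 0.0, "dz": 0.035, "rx": -0.0, "ry": -0.028, "rz": -0.0, "claw": 1}, {"dx": 0.052, "dy": 0.0, "dz": 0.027, "rx": -0.0, "ry": -0.022, "rz": -0.0, "claw": 1}, {"dx": 0.038, "dy": 0.0, "dz": 0.02, "rx": -0.0, "ry": -0.017, "rz": -0.0, "claw": 1}, {"dx": 0.031, "dy": 0.0, "dz": 0.017, "rx": -0.0, "ry": -0.013, "rz": -0.0, "claw": 1}]
```

View pics/s4.png

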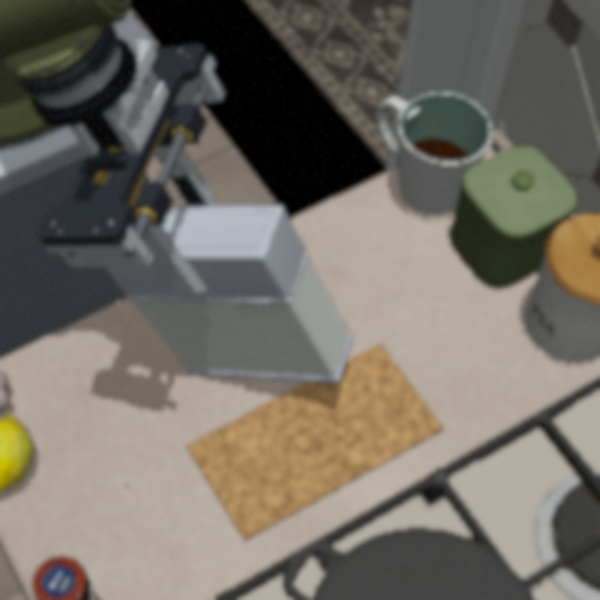

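```bash
cat > fit.py <<'E'
from chk import *
from scipy.optimize import least_squares
H=np.array([.025,.075,.085])
def fit(R,O,cams=("side","scene"),pr=True):
    """ICP-like fit of the box to points near its believed pose; returns R,O"""
    P=[]
    for n in cams:
        X,uv,c=cloud(viewer.camera(n)); Y=(X-O)@R
        hsv=cv2.cvtColor(c[None],cv2.COLOR_RGB2HSV)[0]
        k=(abs(Y[:,0])<.045)&(abs(Y[:,1])<.095)&(Y[:,2]>.02)&(Y[:,2]<.19)&(c.min(1)>95)&(hsv[:,1]<45)&(X[:,2]>.015)
        k&=~((abs(Y[:,1])<.025)&(Y[:,2]>.11))   # the fingers
        P.append(Y[k][::max(1,k.sum()//1200)])
    Y=np.vstack(P)
    def sd(x):
        Z=(Y-x[:3])@Ro.from_rotvec(x[3:]).as_matrix()-[0,0,.085]; q=abs(Z)-H
        return np.linalg.norm(np.maximum(q,0),axis=1)+np.minimum(q.max(1),0)
    s=least_squares(sd,np.zeros(6),loss="soft_l1",f_scale=.002)
    R2=R@Ro.from_rotvec(s.x[3:]).as_matrix(); O2=O+R@s.x[:3]
    if pr:
        print(len(Y),"rms",np.sqrt(np.median(s.fun**2)).round(4),"shift",s.x[:3].round(4),"rot deg",np.degrees(s.x[3:]).round(2))
        print("FIT ypr",Ro.from_matrix(R2).as_euler("ZYX",degrees=True).round(2))
        for n,q in dict(l=(0,.075,0),r=(0,-.075,0),lf=(.025,.075,0),ln=(-.025,.075,0),rf=(.025,-.075,0),rn=(-.025,-.075,0)).items(): print(n,np.round(O2+R2@q,4),end=" ")
        print()
    return R2,O2
E
python3 -c "
from fit import *
R,O=tin_from_tool(G); fit(R,O)"
```

```text
t 7.8 F [-2.3 -0.9  9.1] M [-0.41  0.49 -0.05] ypr [-47.97  -0.11  24.08] grip 0.04961007388317195
l [0.5256 0.1047 0.0604] r [ 0.424   0.0129 -0.0008] lf [0.542 0.086 0.06 ] ln [0.509 0.123 0.06 ] rf [ 0.441 -0.006 -0.001] rn [ 0.407  0.031 -0.001] 
2914 rms 0.0009 shift [-0.0009 -0.0014  0.0015] rot deg [-1.02  0.28 -0.22]
FIT ypr [-48.06   0.24  23.06]
l [0.5243 0.1042 0.06  ] r [0.4214 0.0122 0.0013] lf [0.541  0.0856 0.0599] ln [0.5075 0.1228 0.0601] rf [ 0.4381 -0.0064  0.0012] rn [0.4047 0.0307 0.0014]
```

The side view shows the left end hanging over the mat (corner near pixel (340, 380)) while the right foot stands on the worktop. The box fit agrees with the tool within 1°. Now to lower it.

step_arm(plan=[{"dx": 0.053,"dy": 0,"dz": 0.028,"rx": 0,"ry": -0.023,"rz": 0,"claw": 1},{"dx": 0.064,"dy": 0,"dz": 0.034,"rx": 0,"ry": -0.028,"rz": 0,"claw": 1},{"dx": 0.064,"dy": 0,"dz": 0.034,"rx": 0,"ry": -0.028,"rz": 0,"claw": 1},{"dx": 0.064,"dy": 0,"dz": 0.034,"rx": 0,"ry": -0.027,"rz": 0,"claw": 1},{"dx": 0.064,"dy": 0,"dz": 0.034,"rx": 0,"ry": -0.028,"rz": 0,"claw": 1},{"dx": 0.064,"dy": 0,"dz": 0.034,"rx": 0,"ry": -0.028,"rz": 0,"claw": 1},{"dx": 0.064,"dy": 0,"dz": 0.034,"rx": 0,"ry": -0.028,"rz": 0,"claw": 1},{"dx": 0,"dy": 0,"dz": 0,"rx": 0,"ry": 0,"rz": 0,"claw": 1}])

```text
time_s: 8.7
ee_pos: [0.4665, 0.052, 0.1556]
eef_rot: [3.14, -0.12, 0.735]
force: [1.9, -0.8, 7.2]
grip_width: 0.0499
grip_force: 50.0
```

```bash
python3 -c "
from chk import *
R,O=tin_from_tool(G)"
```

```text
t 8.7 F [ 1.9 -0.8  7.2] M [-1.01  0.03  0.02] ypr [-47.89  -0.07   6.9 ] grip 0.04987685815791629
l [0.5345 0.1132 0.017 ] r [ 0.424   0.0134 -0.0011] lf [0.551 0.095 0.017] ln [0.518 0.132 0.017] rf [ 0.441 -0.005 -0.001] rn [ 0.407  0.032 -0.001]
```

step_arm(plan=[{"dx": 0.052,"dy": 0,"dz": 0.027,"rx": 0,"ry": -0.022,"rz": 0,"claw": 1},{"dx": 0.038,"dy": 0,"dz": 0.02,"rx": 0,"ry": -0.017,"rz": 0,"claw": 1},{"dx": 0.026,"dy": 0,"dz": 0.013,"rx": 0,"ry": -0.011,"rz": 0,"claw": 1},{"dx": 0,"dy": 0,"dz": 0,"rx": 0,"ry": 0,"rz": 0,"claw": 1},{"dx": 0,"dy": 0,"dz": 0,"rx": 0,"ry": 0,"rz": 0,"claw": 1}])

```text
time_s: 9.2
ee_pos: [0.4752, 0.0598, 0.1535]
eef_rot: [3.14, -0.046, 0.734]
force: [-12.5, -0.6, 36.9]
grip_width: 0.0501
grip_force: 50.0
```

```bash
python3 -c "
from fit import *
R,O=tin_from_tool(G);fit(R,O)"
```

```text
t 9.2 F [-12.5  -0.6  36.9] M [-0.15  2.63  0.02] ypr [-47.95  -0.1    2.62] grip 0.05010996914009228
l [0.5355 0.1138 0.0085] r [0.4242 0.0134 0.0016] lf [0.552 0.095 0.009] ln [0.519 0.132 0.008] rf [ 0.441 -0.005  0.002] rn [0.407 0.032 0.002] 
2688 rms 0.0008 shift [-0.0006 -0.002   0.0014] rot deg [-1.05  0.24 -0.15]
FIT ypr [-48.09   0.15   1.57]
l [0.5337 0.1127 0.0084] r [0.4221 0.0126 0.0043] lf [0.5504 0.0941 0.0083] ln [0.517  0.1313 0.0085] rf [ 0.4388 -0.006   0.0042] rn [0.4054 0.0312 0.0043]
```

```bash
python3 -c "
from chk import *
R,O=tin_from_tool(G)
off=[0,.075,0]; piv=O+R@off
rows([tool_of(-48,2.6-2.4*k,piv,off,G) for k in range(1,12)],1)
"
```

```text
t 9.3 F [-12.2  -1.1  36.6] M [-0.05  2.51  0.07] ypr [-47.96  -0.1    2.63] grip 0.05000336173298854
l [0.5355 0.1138 0.0085] r [0.4242 0.0134 0.0016] lf [0.552 0.095 0.009] ln [0.519 0.132 0.008] rf [ 0.441 -0.005  0.002] rn [0.407 0.032 0.002] 
[{"dx": 0.064, "dy": 0.002, "dz": -0.03, "rx": 0.001, "ry": -0.027, "rz": 0.001, "claw": 1}, {"dx": 0.063, "dy": -0.0, "dz": -0.03, "rx": 0.0, "ry": -0.027, "rz": -0.001, "claw": 1}, {"dx": 0.062, "dy": -0.0, "dz": -0.03, "rx": 0.0, "ry": -0.026, "rz": 0.0, "claw": 1}, {"dx": 0.063, "dy": 0.0, "dz": -0.029, "rx": 0.0, "ry": -0.027, "rz": 0.0, "claw": 1}, {"dx": 0.063, "dy": 0.0, "dz": -0.03, "rx": 0.0, "ry": -0.027, "rz": 0.0, "claw": 1}, {"dx": 0.063, "dy": 0.0, "dz": -0.03, "rx": 0.0, "ry": -0.026, "rz": 0.0, "claw": 1}, {"dx": 0.063, "dy": 0.0, "dz": -0.03, "rx": 0.0, "ry": -0.027, "rz": 0.0, "claw": 1}, {"dx": 0.063, "dy": 0.0, "dz": -0.029, "rx": 0.0, "ry": -0.027, "rz": 0.0, "claw": 1}, {"dx": 0.063, "dy": 0.0, "dz": -0.03, "rx": 0.0, "ry": -0.026, "rz": 0.0, "claw": 1}, {"dx": 0.063, "dy": 0.0, "dz": -0.03, "rx": 0.0, "ry": -0.027, "rz": 0.0, "claw": 1}]
[{"dx": 0.062, "dy": 0.0, "dz": -0.03, "rx": 0.0, "ry": -0.027, "rz": 0.0, "claw": 1}]
```

step_arm(plan=[{"dx": 0.064,"dy": 0,"dz": -0.038,"rx": 0,"ry": -0.027,"rz": 0,"claw": 1},{"dx": 0.063,"dy": 0,"dz": -0.034,"rx": 0,"ry": -0.027,"rz": 0,"claw": 1},{"dx": 0,"dy": 0,"dz": 0,"rx": 0,"ry": 0,"rz": 0,"claw": 1},{"dx": 0,"dy": 0,"dz": 0,"rx": 0,"ry": 0,"rz": 0,"claw": 1}])

```text
time_s: 9.7
ee_pos: [0.4837, 0.0679, 0.1579]
eef_rot: [-3.141, 0.041, 0.734]
force: [-1.4, -2.0, 3.7]
grip_width: 0.0499
grip_force: 50.0
```

```bash
python3 -c "
from chk import *
R,O=tin_from_tool(G)"
```

```text
t 9.7 F [-1.4 -2.   3.7] M [-0.21 -0.05 -0.13] ypr [-4.794e+01  1.000e-02 -2.360e+00] grip 0.04994870674700659
l [0.5342 0.1135 0.0064] r [0.4229 0.0131 0.0126] lf [0.551 0.095 0.006] ln [0.517 0.132 0.006] rf [ 0.44  -0.005  0.013] rn [0.406 0.032 0.013]
```

step_arm(plan=[{"dx": 0.062,"dy": 0,"dz": -0.027,"rx": 0,"ry": -0.026,"rz": 0,"claw": 1},{"dx": 0.063,"dy": 0,"dz": -0.029,"rx": 0,"ry": -0.027,"rz": 0,"claw": 1},{"dx": 0.063,"dy": 0,"dz": -0.03,"rx": 0,"ry": -0.027,"rz": 0,"claw": 1},{"dx": 0.063,"dy": 0,"dz": -0.03,"rx": 0,"ry": -0.026,"rz": 0,"claw": 1},{"dx": 0,"dy": 0,"dz": 0,"rx": 0,"ry": 0,"rz": 0,"claw": 1}])

```text
time_s: 10.2
ee_pos: [0.5034, 0.0857, 0.1669]
eef_rot: [-3.141, 0.209, 0.735]
force: [-2.9, -3.1, 8.7]
grip_width: 0.0497
grip_force: 50.0
```

```bash
python3 -c "
from chk import *
R,O=tin_from_tool(G)"
```

```text
t 10.2 F [-2.9 -3.1  8.7] M [-0.76  0.6  -0.02] ypr [-4.792e+01  3.000e-02 -1.198e+01] grip 0.04970784459459342
l [0.5343 0.1137 0.0061] r [0.4255 0.0154 0.0372] lf [0.551 0.095 0.006] ln [0.518 0.132 0.006] rf [ 0.442 -0.003  0.037] rn [0.409 0.034 0.037]
```

step_arm(plan=[{"dx": 0.063,"dy": 0,"dz": -0.03,"rx": 0,"ry": -0.027,"rz": 0,"claw": 1},{"dx": 0.063,"dy": 0,"dz": -0.03,"rx": 0,"ry": -0.027,"rz": 0,"claw": 1},{"dx": 0.063,"dy": 0,"dz": -0.03,"rx": 0,"ry": -0.027,"rz": 0,"claw": 1},{"dx": 0.063,"dy": 0,"dz": -0.03,"rx": 0,"ry": -0.027,"rz": 0,"claw": 1},{"dx": 0.063,"dy": 0,"dz": -0.03,"rx": 0,"ry": -0.027,"rz": 0,"claw": 1},{"dx": 0,"dy": 0,"dz": 0,"rx": 0,"ry": 0,"rz": 0,"claw": 1},{"dx": 0,"dy": 0,"dz": 0,"rx": 0,"ry": 0,"rz": 0,"claw": 1}])

```text
time_s: 10.9
ee_pos: [0.5287, 0.1084, 0.1718]
eef_rot: [-3.14, 0.419, 0.735]
force: [0.2, 0.3, 1.2]
grip_width: 0.0497
grip_force: 50.0
```

```bash
python3 -c "
from fit import *
R,O=tin_from_tool(G); fit(R,O)
off=[-.012,.075,0]; piv=O+R@off; y=-47.9
print(piv, tool_of(0,0,piv,off,[0,0,0])[0])
rows([tool_of(y+47.9*k/20,-24,piv,off,G) for k in range(1,21)],1)
"
```

```text
t 10.9 F [0.2 0.3 1.2] M [ 0.19 -0.22 -0.04] ypr [-47.94   0.07 -24.02] grip 0.049712204863240114
l [0.5339 0.1135 0.0058] r [0.4322 0.0216 0.0669] lf [0.551 0.095 0.006] ln [0.517 0.132 0.006] rf [0.449 0.003 0.067] rn [0.415 0.04  0.067] 
3589 rms 0.0007 shift [-0.0003  0.0002  0.0018] rot deg [ 0.07  0.13 -0.05]
FIT ypr [-48.04   0.17 -23.95]
l [0.5345 0.1143 0.0075] r [0.4327 0.0225 0.0684] lf [0.5512 0.0957 0.0074] ln [0.5178 0.1328 0.0075] rf [0.4494 0.0039 0.0683] rn [0.416  0.0411 0.0684] 
[0.52587276 0.12238464 0.00584703] [0.53787276 0.04738464 0.00584703]
[{"dx": 0.005, "dy": 0.001, "dz": -0.002, "rx": -0.012, "ry": 0.0, "rz": -0.025, "claw": 1}, {"dx": 0.005, "dy": 0.003, "dz": -0.002, "rx": -0.011, "ry": 0.0, "rz": -0.024, "claw": 1}, {"dx": 0.004, "dy": 0.003, "dz": -0.002, "rx": -0.01, "ry": 0.0, "rz": -0.024, "claw": 1}, {"dx": 0.005, "dy": 0.003, "dz": -0.002, "rx": -0.011, "ry": 0.0, "rz": -0.025, "claw": 1}, {"dx": 0.004, "dy": 0.003, "dz": -0.002, "rx": -0.011, "ry": 0.0, "rz": -0.024, "claw": 1}, {"dx": 0.005, "dy": 0.003, "dz": -0.002, "rx": -0.011, "ry": 0.0, "
[... 611 characters left out ...]
0.002, "rx": -0.011, "ry": 0.0, "rz": -0.024, "claw": 1}, {"dx": 0.004, "dy": 0.003, "dz": -0.002, "rx": -0.011, "ry": 0.0, "rz": -0.025, "claw": 1}, {"dx": 0.005, "dy": 0.003, "dz": -0.002, "rx": -0.01, "ry": 0.0, "rz": -0.024, "claw": 1}, {"dx": 0.005, "dy": 0.003, "dz": -0.002, "rx": -0.011, "ry": 0.0, "rz": -0.024, "claw": 1}, {"dx": 0.004, "dy": 0.003, "dz": -0.002, "rx": -0.011, "ry": 0.0, "rz": -0.025, "claw": 1}, {"dx": 0.005, "dy": 0.003, "dz": -0.002, "rx": -0.011, "ry": 0.0, "rz": -0.024, "claw": 1}, {"dx": 0.004, "dy": 0.003, "dz": -0.002, "rx": -0.011, "ry": 0.0, "rz": -0.024, "claw": 1}, {"dx": 0.005, "dy": 0.003, "dz": -0.002, "rx": -0.011, "ry": 0.0, "rz": -0.024, "claw": 1}]
```

step_arm(plan=[{"dx": 0.007,"dy": 0.002,"dz": 0.003,"rx": -0.011,"ry": 0,"rz": -0.025,"claw": 1},{"dx": 0.005,"dy": 0.003,"dz": -0.002,"rx": -0.011,"ry": 0,"rz": -0.024,"claw": 1},{"dx": 0.004,"dy": 0.003,"dz": -0.002,"rx": -0.011,"ry": 0,"rz": -0.024,"claw": 1},{"dx": 0.005,"dy": 0.003,"dz": -0.002,"rx": -0.011,"ry": 0,"rz": -0.025,"claw": 1},{"dx": 0.004,"dy": 0.003,"dz": -0.002,"rx": -0.011,"ry": 0,"rz": -0.024,"claw": 1},{"dx": 0,"dy": 0,"dz": 0,"rx": 0,"ry": 0,"rz": 0,"claw": 1}])

```text
time_s: 11.6
ee_pos: [0.5311, 0.1091, 0.1717]
eef_rot: [3.141, 0.421, 0.944]
force: [-2.2, -3.1, 3.2]
grip_width: 0.0497
grip_force: 50.0
```

```bash
python3 -c "
from chk import *
R,O=tin_from_tool(G)"
```

```text
t 11.6 F [-2.2 -3.1  3.2] M [-0.75  0.65  0.02] ypr [-3.588e+01 -1.000e-02 -2.413e+01] grip 0.04968104203376484
l [0.5352 0.1147 0.0058] r [0.4549 0.0038 0.0671] lf [0.555 0.1   0.006] ln [0.515 0.129 0.006] rf [ 0.475 -0.011  0.067] rn [0.435 0.018 0.067]
```

step_arm(plan=[{"dx": 0.006,"dy": 0.003,"dz": 0.001,"rx": -0.011,"ry": 0,"rz": -0.024,"claw": 1},{"dx": 0.005,"dy": 0.003,"dz": -0.002,"rx": -0.011,"ry": 0,"rz": -0.025,"claw": 1},{"dx": 0.004,"dy": 0.003,"dz": -0.002,"rx": -0.011,"ry": 0,"rz": -0.024,"claw": 1},{"dx": 0.005,"dy": 0.003,"dz": -0.002,"rx": -0.01,"ry": 0,"rz": -0.024,"claw": 1},{"dx": 0.005,"dy": 0.003,"dz": -0.002,"rx": -0.011,"ry": 0,"rz": -0.024,"claw": 1},{"dx": 0.004,"dy": 0.003,"dz": -0.002,"rx": -0.011,"ry": 0,"rz": -0.025,"claw": 1},{"dx": 0.005,"dy": 0.003,"dz": -0.002,"rx": -0.011,"ry": 0,"rz": -0.024,"claw": 1},{"dx": 0,"dy": 0,"dz": 0,"rx": 0,"ry": 0,"rz": 0,"claw": 1}])

```text
time_s: 12.4
ee_pos: [0.5348, 0.1109, 0.1717]
eef_rot: [3.141, 0.422, 1.236]
force: [-2.5, -3.9, 6.5]
grip_width: 0.0495
grip_force: 50.0
```

```bash
python3 -c "
from chk import *
R,O=tin_from_tool(G)"
```

```text
t 12.4 F [-2.5 -3.9  6.5] M [-1.45  0.72 -0.08] ypr [-19.16  -0.03 -24.16] grip 0.04950904313944554
l [0.5371 0.1174 0.0057] r [ 0.4922 -0.0119  0.0671] lf [0.561 0.109 0.006] ln [0.514 0.126 0.006] rf [ 0.516 -0.02   0.067] rn [ 0.469 -0.004  0.067]
```

step_arm(plan=[{"dx": 0.005,"dy": 0.003,"dz": -0.002,"rx": -0.011,"ry": 0,"rz": -0.024,"claw": 1},{"dx": 0.005,"dy": 0.003,"dz": -0.002,"rx": -0.011,"ry": 0,"rz": -0.024,"claw": 1},{"dx": 0.004,"dy": 0.003,"dz": -0.002,"rx": -0.011,"ry": 0,"rz": -0.025,"claw": 1},{"dx": 0.005,"dy": 0.003,"dz": -0.002,"rx": -0.01,"ry": 0,"rz": -0.024,"claw": 1},{"dx": 0.005,"dy": 0.003,"dz": -0.002,"rx": -0.011,"ry": 0,"rz": -0.024,"claw": 1},{"dx": 0.004,"dy": 0.003,"dz": -0.002,"rx": -0.011,"ry": 0,"rz": -0.025,"claw": 1},{"dx": 0.005,"dy": 0.003,"dz": -0.002,"rx": -0.011,"ry": 0,"rz": -0.024,"claw": 1},{"dx": 0.004,"dy": 0.003,"dz": -0.002,"rx": -0.011,"ry": 0,"rz": -0.024,"claw": 1},{"dx": 0,"dy": 0,"dz": 0,"rx": 0,"ry": 0,"rz": 0,"claw": 1},{"dx": 0,"dy": 0,"dz": 0,"rx": 0,"ry": 0,"rz": 0,"claw": 1}])

```text
time_s: 13.4
ee_pos: [0.5382, 0.1142, 0.1717]
eef_rot: [3.14, 0.422, 1.568]
force: [-1.1, -4.6, 7.0]
grip_width: 0.0499
grip_force: 50.0
```

```bash
python3 -c "
from fit import *
R,O=tin_from_tool(G); fit(R,O)
off=[0,.075,0]; piv=O+R@off
rows([tool_of(0,f,piv,off,G) for f in (-22,-19.5,-17,-14.5,-12,-9.5,-7,-4.5,-2.5,-1)],1)
"
```

```text
t 13.4 F [-1.1 -4.6  7. ] M [-1.55  0.35 -0.08] ypr [ -0.11  -0.07 -24.16] grip 0.04986747549052994
l [0.5384 0.1211 0.0057] r [ 0.538  -0.0157  0.0671] lf [0.563 0.121 0.006] ln [0.513 0.121 0.006] rf [ 0.563 -0.016  0.067] rn [ 0.513 -0.016  0.067] 
3009 rms 0.0008 shift [-0.0006 -0.001   0.0014] rot deg [-0.31  0.46 -0.22]
FIT ypr [ -0.5    0.27 -24.47]
l [0.538  0.1206 0.007 ] r [ 0.5371 -0.0159  0.0691] lf [0.563  0.1204 0.0069] ln [0.513  0.1208 0.0071] rf [ 0.5621 -0.0162  0.069 ] rn [ 0.5121 -0.0157  0.0693] 
[{"dx": -0.055, "dy": 0.002, "dz": 0.029, "rx": 0.0, "ry": 0.024, "rz": -0.002, "claw": 1}, {"dx": -0.064, "dy": -0.0, "dz": 0.034, "rx": 0.0, "ry": 0.028, "rz": 0.0, "claw": 1}, {"dx": -0.065, "dy": -0.0, "dz": 0.034, "rx": 0.0, "ry": 0.028, "rz": 0.0, "claw": 1}, {"dx": -0.064, "dy": -0.0, "dz": 0.034, "rx": 0.0, "ry": 0.027, "rz": 0.0, "claw": 1}, {"dx": -0.064, "dy": -0.0, "dz": 0.033, "rx": 0.0, "ry": 0.028, "rz": 0.0, "claw": 1}, {"dx": -0.064, "dy": -0.0, "dz": 0.034, "rx": 0.0, "ry": 0.028, "rz": 0.0, "claw": 1}, {"dx": -0.064, "dy": -0.0, "dz": 0.034, "rx": -0.0, "ry": 0.028, "rz": 0.0, "claw": 1}, {"dx": -0.064, "dy": -0.0, "dz": 0.034, "rx": -0.0, "ry": 0.027, "rz": 0.0, "claw": 1}, {"dx": -0.052, "dy": -0.001, "dz": 0.026, "rx": -0.0, "ry": 0.023, "rz": 0.0, "claw": 1}, {"dx": -0.038, "dy": 0.0, "dz": 0.02, "rx": -0.0, "ry": 0.016, "rz": 0.0, "claw": 1}]
```

step_arm(plan=[{"dx": -0.055,"dy": 0,"dz": 0.029,"rx": 0,"ry": 0.024,"rz": 0,"claw": 1},{"dx": -0.064,"dy": 0,"dz": 0.034,"rx": 0,"ry": 0.028,"rz": 0,"claw": 1},{"dx": -0.064,"dy": 0,"dz": 0.034,"rx": 0,"ry": 0.028,"rz": 0,"claw": 1},{"dx": -0.064,"dy": 0,"dz": 0.034,"rx": 0,"ry": 0.027,"rz": 0,"claw": 1},{"dx": -0.064,"dy": 0,"dz": 0.034,"rx": 0,"ry": 0.028,"rz": 0,"claw": 1},{"dx": -0.064,"dy": 0,"dz": 0.034,"rx": 0,"ry": 0.028,"rz": 0,"claw": 1},{"dx": -0.064,"dy": 0,"dz": 0.034,"rx": 0,"ry": 0.028,"rz": 0,"claw": 1},{"dx": 0,"dy": 0,"dz": 0,"rx": 0,"ry": 0,"rz": 0,"claw": 1}])

```text
time_s: 14.3
ee_pos: [0.5381, 0.0645, 0.1625]
eef_rot: [3.14, 0.12, 1.567]
force: [-4.5, -5.5, 14.8]
grip_width: 0.0499
grip_force: 50.0
```

```bash
python3 -c "
from chk import *
R,O=tin_from_tool(G)"
```

```text
t 14.3 F [-4.5 -5.5 14.8] M [-0.89  1.49  0.19] ypr [-0.22 -0.08 -6.86] grip 0.04985030642811536
l [0.5386 0.1204 0.0061] r [ 0.538  -0.0285  0.0241] lf [0.564 0.12  0.006] ln [0.514 0.121 0.006] rf [ 0.563 -0.029  0.024] rn [ 0.513 -0.028  0.024]
```

step_arm(plan=[{"dx": -0.064,"dy": 0,"dz": 0.03,"rx": 0,"ry": 0.027,"rz": 0,"claw": 1},{"dx": -0.052,"dy": 0,"dz": 0.024,"rx": 0,"ry": 0.022,"rz": 0,"claw": 1},{"dx": -0.04,"dy": 0,"dz": 0.018,"rx": 0,"ry": 0.017,"rz": 0,"claw": 1},{"dx": 0,"dy": 0,"dz": 0,"rx": 0,"ry": 0,"rz": 0,"claw": 1},{"dx": 0,"dy": 0,"dz": 0,"rx": 0,"ry": 0,"rz": 0,"claw": 1}])

```text
time_s: 14.8
ee_pos: [0.5381, 0.0491, 0.1564]
eef_rot: [3.14, 0.018, 1.568]
force: [-3.3, -7.3, 9.8]
grip_width: 0.0496
grip_force: 50.0
```

```bash
python3 -c "
from chk import *
R,O=tin_from_tool(G)"
```

```text
t 14.8 F [-3.3 -7.3  9.8] M [-1.27  1.06  0.25] ypr [-0.16 -0.07 -1.02] grip 0.04959673294865052
l [0.5385 0.1206 0.0065] r [ 0.5381 -0.0294  0.0092] lf [0.564 0.121 0.007] ln [0.514 0.121 0.006] rf [ 0.563 -0.029  0.009] rn [ 0.513 -0.029  0.009]
```

step_arm(plan=[{"dx": -0.026,"dy": 0,"dz": 0.013,"rx": 0,"ry": 0.011,"rz": 0,"claw": 1},{"dx": 0,"dy": 0,"dz": 0,"rx": 0,"ry": 0,"rz": 0,"claw": 1},{"dx": 0,"dy": 0,"dz": 0,"rx": 0,"ry": 0,"rz": 0,"claw": 1}], grip_force=15)

```text
time_s: 15.1
ee_pos: [0.5382, 0.0466, 0.1552]
eef_rot: [3.14, 0.001, 1.568]
force: [-3.2, -7.3, 11.0]
grip_width: 0.0498
grip_force: 15.0
```

step_arm(plan=[{"dx": 0,"dy": 0,"dz": 0,"rx": 0,"ry": 0,"rz": 0,"claw": 0},{"dx": 0,"dy": 0,"dz": 0,"rx": 0,"ry": 0,"rz": 0,"claw": 0},{"dx": 0,"dy": 0,"dz": 0,"rx": 0,"ry": 0,"rz": 0,"claw": 0},{"dx": 0,"dy": 0,"dz": 0,"rx": 0,"ry": 0,"rz": 0,"claw": 0},{"dx": 0,"dy": 0,"dz": 0,"rx": 0,"ry": 0,"rz": 0,"claw": 0},{"dx": 0,"dy": 0,"dz": 0,"rx": 0,"ry": 0,"rz": 0,"claw": 0}])

```text
time_s: 15.7
ee_pos: [0.5382, 0.0478, 0.1544]
eef_rot: [3.141, 0.0, 1.57]
force: [0.4, 0.1, -0.4]
grip_width: 0.0928
grip_force: 0.0
```

```bash
python3 -c "
from fit import *
R,O=tin_from_tool(G); print(telemetry.get_obs()['ee_pos']); fit(R,O)"
```

```text
t 15.7 F [ 0.4  0.1 -0.4] M [ 0.01 -0.11 -0.03] ypr [-0.03 -0.02 -0.01] grip 0.09275049171087553
l [0.5383 0.122  0.0058] r [ 0.5382 -0.028   0.0058] lf [0.563 0.122 0.006] ln [0.513 0.122 0.006] rf [ 0.563 -0.028  0.006] rn [ 0.513 -0.028  0.006] 
[0.53816357 0.04778223 0.15440633]
3113 rms 0.0008 shift [-0.0005 -0.0024  0.0014] rot deg [ 0.14  0.4  -0.19]
FIT ypr [-0.22  0.37  0.13]
l [0.538  0.1195 0.0074] r [ 0.5374 -0.0305  0.007 ] lf [0.563  0.1194 0.0072] ln [0.513  0.1196 0.0075] rf [ 0.5624 -0.0306  0.0069] rn [ 0.5124 -0.0304  0.0072]
```

On the mat with 11–12 mm margins. Retreat straight up.

step_arm(plan=[{"dx": 0,"dy": 0,"dz": -0.1,"rx": 0,"ry": 0,"rz": 0,"claw": 0},{"dx": 0,"dy": 0,"dz": -0.25,"rx": 0,"ry": 0,"rz": 0,"claw": 0},{"dx": 0,"dy": 0,"dz": -0.25,"rx": 0,"ry": 0,"rz": 0,"claw": 0},{"dx": 0,"dy": 0,"dz": -0.25,"rx": 0,"ry": 0,"rz": 0,"claw": 0},{"dx": 0,"dy": 0,"dz": -0.25,"rx": 0,"ry": 0,"rz": 0,"claw": 0},{"dx": 0,"dy": 0,"dz": -0.1,"rx": 0,"ry": 0,"rz": 0,"claw": 0},{"dx": 0,"dy": 0,"dz": 0,"rx": 0,"ry": 0,"rz": 0,"claw": 0},{"dx": 0,"dy": 0,"dz": 0,"rx": 0,"ry": 0,"rz": 0,"claw": 0}])

```text
time_s: 16.6
ee_pos: [0.5379, 0.0477, 0.2735]
eef_rot: [-3.141, 0.0, 1.57]
force: [-0.4, -0.3, -1.3]
grip_width: 0.0942
grip_force: 0.0
```

```bash
python3 -c "
from fit import *
R=np.eye(3);O=np.array([.538,.0465,.006]); fit(R,O)
p=viewer.camera('side'); cv2.imwrite('pics/end.png',cv2.resize(p['img'][60:340,150:470,::-1],(640,560)))"
```

```text
3291 rms 0.0008 shift [-0.0003 -0.002   0.0011] rot deg [ 0.12  0.32 -0.19]
FIT ypr [-0.19  0.32  0.12]
l [0.538  0.1195 0.0073] r [ 0.5375 -0.0305  0.007 ] lf [0.563  0.1194 0.0072] ln [0.513  0.1196 0.0074] rf [ 0.5625 -0.0306  0.0069] rn [ 0.5125 -0.0304  0.0071]
```

View pics/end.png

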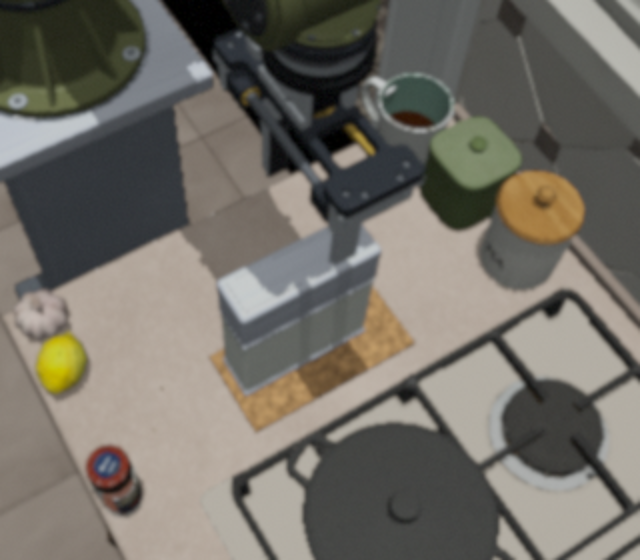

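The tin stands upright, wholly on the mat, with its foot at pixels (245, 385)–(365, 320). The gripper is clear above it and the bystanders are unmoved.

```bash
python3 -c "
from station import hand_in
print(hand_in())"
```

```text
the job is handed in; nothing more can be done
None
```

The tin was walked back in the two rocks you asked for and now stands upright, wholly on the cork mat with about 11 mm or more to spare at every edge; it is released and the job is handed in at about 17 s.

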